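# Load a fresh paper roll into the counter's receipt printer

### The job

The receipt printer on the registration counter is out of paper and its lid is open. Take the full paper roll that fits its bay (the short, thick one; not the over-long roll nor the thin, nearly used-up one), lower it lengthwise into the V-shaped cradle of the bay until it rests there or just about does, and only then let go so that it settles in; do not drop it in. Leave the other two rolls where they are.

Things in the scene. Friction and masses are not known exactly. Their poses are not given: they have to be found in the camera images.
- full_roll_center (a point): the roll to load: white paper roll lying on the counter, 50 mm in diameter, 57 mm long, about 0.1 kg, plain cylinder with a small brown core showing at each end. The point is the roll's centre; its x axis is the roll's axis, its y and z axes turn as it rolls. It may roll if pushed sideways
- cradle_seat (a point): fixed black receipt printer 150 (x) by 104 mm (y), flat top 45 mm up; lid thrown back from x=79 mm, up to 80 mm high. Mid-case its grey V cradle along y: 48 mm wide, 14 deep, sides at 30 degrees, 77 long between end walls level with the top. The point is where the roll's centre rests, mid-cradle, 60 mm above the counter, 15 above the case top. x: front to lid, y: along cradle, z: up
- wide_roll_center (a point): bystander: lying paper roll for another machine, 50 mm in diameter, 90 mm long, too long for the bay. The point is its centre; x is its axis
- spent_roll_center (a point): bystander: nearly used-up lying paper roll, 25 mm in diameter, 57 mm long. The point is its centre; x is its axis
Mind the look-alikes: they are no part of the job. What is shaped like the part that bears full_roll_center but black or red is not meant.

How it is judged:
By the outcome, as a careful person would: the job done as asked, in the order asked, and still so for the second after the job is handed in, with the robot touching nothing.
It also fails if it takes over 35 s, if anything falls off the work surface, if the arm or the gripper's body presses on something with over 40 N, if the wrist force passes 120 N, or if a joint passes its speed limit or range.

### The arm

A 6-joint arm with a two-finger parallel gripper is mounted at the origin on the work surface. World frame = base frame: x ahead of the robot, y to its left, z up, the work surface at z = 0. Lengths are in m, angles in degrees, forces in N, time in s.
With the tool pointing down it reaches from about 0.35 to 0.975 m from the base axis. Payload 7.1 kg.
Tool frame: the origin (TCP) lies between the finger pads; the fingertips stand 8 mm ahead of it and the grasp point (between the pads) lies 11 mm behind it (nose_length is the distance from the TCP to the fingertips, in m); z points along the fingers, y is the direction in which the jaws open and shut (so a half turn about z gives the same grasp; the last joint's range is limited). The gripper opens to 88 mm and grips with 3 to 60 N. Pads are 20 mm wide; open, the fingers measure 115 mm over their backs; the gripper's body (75 mm by 178 mm) begins 61 mm behind the grasp point.
Start: joints at [63.426, 24.242, 93.386, -0, 62.372, -1.089], TCP at [0.269, 0.564, 0.231] pointing down, gripper open.
Joint ranges: [-172.04, 172.04], [-51.8, 120.97], [4.93, 147.93], [-75.15, 255.16], [6.16, 154.13], [-145.62, 145.62]. Speed limits (degrees/s): [136.94, 136.94, 172.46, 180, 180, 180].

### API

Orientations are given as [roll, pitch, yaw] about the fixed x, y, z axes, in that order (R = Rz(yaw) Ry(pitch) Rx(roll)).
In Python, from plant import * gives the robot as it stands.
- The arm moves only by the tool carry_out, never from a script. Its argument "targets" is one flat list of numbers, 4 for each row, row after row: the shift along the tool's x, y, z in mm, then the turn about the tool's z in rad. A call has 1 to 8 rows; each row shifts and turns the pose as measured when the row begins, along the tool's axes as they then stand; what a row does not reach is not made up. A row lasts 1/12 s, in which the tool goes at most 41.7 mm and 7.16 degrees, less where a joint would pass 70% of its speed; a pose out of reach is approached as far as the arm can. A call is refused whole if a number of a shift passes 41.7 or a number of a turn 0.125, either way. A call with a gripper value outside its range is refused whole. "claw" is the finger opening in mm, from 0 to 87.8, set as the call begins (left out, the last holds). The fingers move at their own pace and stop on an object; "newtons" is the grip in N (left out, the last holds). Time passes only in rows, so rows that do not move let the fingers close. It gives the time, the measured TCP pose, the force and the opening at its end, in the units of the state.
- sense(): the state, without advancing time (a new reading comes with each control period).
- grab_frame(name): name is "side" or "top" or "wrist"; returns (picture, depth): 384x512x3 uint8, blue, green, red; 384x512 float32, m along the optical axis (not along the pixel's ray), 0 where there is no reading.
- camera_info(name): a dict with "K" (3x3 intrinsics, pixels), "world_to_cam" (4x4, takes a point from world to camera coordinates); the wrist camera has in their place "mount" (4x4, takes a point from camera to tool coordinates, whose origin is the TCP and whose axes are the flange's). Camera axes: x right, y up, looking along -z (the intrinsics and any distortion apply to the point x, -y, -z); pixel columns grow to the right and rows downward; lengths in m; the calibration is good to about 2 mm. A picture is of the moment at which its call begins: read the wrist's pose just before it. camera_info takes no time and is no camera call.
- finish_job(): hands the job in, once; it reports no verdict.
Trained networks look in the newest picture that a camera, given by its name, has taken for a name from the list of things; names that differ only in an ending like _2 or _b are one class to them, and where a whole thing is asked for, a point or a joint stands for the part that bears it (a point fixed in the world has none). Each returns a list of dicts, best first, with "conf" (0 to 1); they miss things now and then, are a little off and sometimes report something else, mostly with a low value. They report only what shows in the picture. A call takes as long as a camera call. They do not tell look-alikes from the thing itself.
- regions_of(camera, name): "mask" (384x512 bool, what is visible of it) and "centre" ([column, row] in pixels, amid what is visible of it).
- tip_of(camera, name): "centre" ([column, row] in pixels: a listed point, or the origin of a listed thing).
The state is a dict: "time_s": time; "joints": joint angles; "qd": joint speeds; "joint_torque": joint torques, N m; "tool_pos": TCP position; "ee_rot": TCP orientation; "wrist_force": force on the tool from outside, world axes, zero at the start; "moment": the same for the moment, N m; "width": opening from 0.0 (shut) to 1.0 (fully open).
Only numpy, scipy, OpenCV 4.12 (cv2) and the standard library are available. Lean on these libraries where they do the work, as an engineer would, in place of code of your own. Each camera call takes 0.05 s, during which the arm holds its last target. There are 200 camera calls.

## Working session

There is one attempt and no reset: what is moved stays moved. The work goes in short steps, Python scripts to look and compute and a tool call to move; the robot and the scene stay as the last step left them, time stands still between calls to the robot, and variables do not carry over. Pictures are saved under pics/ and viewed, about 8 in all and at most 12, crops included, and the job is handed in when it is done.

Besides the shell and the picture viewer there is one more tool, called after "Call:" by a JSON object that holds its "fn" and its "kwargs", one argument or row to a line. carry_out: Moves the arm, as the interface text tells. Its arguments: {"type":"object","properties":{"targets":{"type":"array","items":{"type":"number"}},"claw":{"type":"number"},"newtons":{"type":"number"}},"required":["targets"]}

```bash
mkdir -p pics; ls
cat > h.py <<'E'
from plant import *
import numpy as np, cv2
from scipy.spatial.transform import Rotation as R
def T_wc(name, s):
    i=camera_info(name)
    if name!="wrist": return np.linalg.inv(np.array(i["world_to_cam"]))
    T=np.eye(4); T[:3,:3]=R.from_euler('xyz',s["ee_rot"],degrees=True).as_matrix(); T[:3,3]=s["tool_pos"]
    return T@np.array(i["mount"])
def cloud(name,depth,s):
    K=np.array(camera_info(name)["K"]); v,u=np.mgrid[0:384,0:512]
    X=np.stack([(u-K[0,2])/K[0,0]*depth,-(v-K[1,2])/K[1,1]*depth,-depth],-1)
    T=T_wc(name,s); return X@T[:3,:3].T+T[:3,3]
E
python3 - <<'E'
from h import *
s=sense(); print(s)
print(camera_info("top").keys())
ims=[]
for c in ("top","side"):
    p,d=grab_frame(c); np.save(c+".npy",d); cv2.imwrite(f"pics/{c}.png",p)
    P=cloud(c,d,s)
    for n in ("full_roll_center","cradle_seat","wide_roll_center","spent_roll_center"):
        for r in regions_of(c,n)[:4]:
            m=r["mask"]&(d>0); q=P[m]
            print(c,n,round(r["conf"],2),np.round(r["centre"]),m.sum(),np.median(q,0).round(3) if len(q) else 0, q[:,2].max().round(3) if len(q) else 0)
        print("  tip",[(round(t["conf"],2),np.round(t["centre"]),P[int(t["centre"][1]),int(t["centre"][0])].round(3)) for t in tip_of(c,n)[:3]])
E
```

```text
pics
{'time_s': 0.0, 'joints': array([ 6.34275025e+01,  2.42847287e+01,  9.34328166e+01, -3.12951053e-03,
        6.23729430e+01, -1.08941890e+00]), 'qd': array([ 0.01969808, -0.00444919, -0.09273873,  0.01076064,  0.01031568,
       -0.00652551]), 'joint_torque': array([ 2.28366240e-03, -5.44634414e+01, -2.73668075e+01,  6.44754712e-02,
        2.26905226e-02, -1.26039499e-04]), 'tool_pos': array([0.26864819, 0.56369152, 0.22988897]), 'ee_rot': array([-1.79909475e+02,  1.04946641e-03,  1.54518376e+02]), 'wrist_force': array([ 0.24550305, -0.79408362,  0.26329327]), 'moment': array([-0.01486097, -0.03237724,  0.00478501]), 'width': 0.9979685358816509}
dict_keys(['K', 'world_to_cam'])
top full_roll_center 0.86 [333. 147.] 448 [ 0.659 -0.233  0.045] 0.052
top full_roll_center 0.68 [376. 159.] 511 [ 0.623 -0.345  0.045] 0.053
top full_roll_center 0.61 [358. 238.] 476 [ 0.425 -0.278  0.045] 0.054
top full_roll_center 0.56 [348. 195.] 403 [ 0.539 -0.262  0.047] 0.053
  tip [(0.9, array([377., 158.]), array([ 0.634, -0.337,  0.047])), (0.75, array([345., 194.]), array([ 0.539, -0.252,  0.0
[... 736 characters left out ...]
 -0.362  0.044] 0.054
  tip [(0.85, array([225., 274.]), array([ 0.417, -0.295,  0.048])), (0.82, array([275., 261.]), array([ 0.528, -0.282,  0.047])), (0.61, array([328., 287.]), array([ 0.612, -0.369,  0.047]))]
side cradle_seat 0.95 [235. 136.] 1583 [0.539 0.243 0.045] 0.088
  tip [(0.66, array([232., 129.]), array([0.538, 0.314, 0.036]))]
side wide_roll_center 0.93 [226. 211.] 741 [ 0.452 -0.104  0.042] 0.053
side wide_roll_center 0.65 [300. 208.] 177 [ 0.637 -0.103  0.021] 0.027
  tip [(0.57, array([229., 211.]), array([ 0.455, -0.105,  0.046]))]
side spent_roll_center 0.73 [298. 209.] 171 [ 0.637 -0.102  0.022] 0.027
  tip [(0.74, array([299., 206.]), array([ 0.643, -0.104,  0.025]))]
```

Run:
```python
import cv2,numpy as np
t=cv2.imread("pics/top.png");s=cv2.imread("pics/side.png")
a=cv2.resize(t[120:270,80:420],None,fx=2.2,fy=2.2,interpolation=2)
b=cv2.resize(s[190:320,180:380],None,fx=2.05,fy=2.05,interpolation=2)
o=np.zeros((600,750,3),np.uint8); o[:330,:748]=a[:330,:748]; o[332:332+b.shape[0],:b.shape[1]]=b
cv2.imwrite("pics/v1.png",o)
```

```text
(no output)
```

View pics/v1.png

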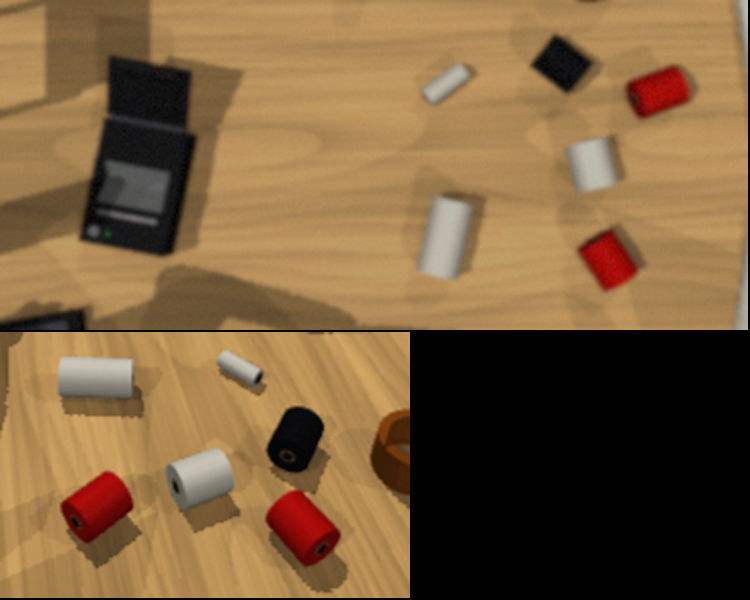

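The crop shows three white rolls: top-image (348,195), the short thick one, and (282,230), the long one, and (280,159), the thin one. There are two red look-alikes at (376,159) and (358,238), and a black one at (333,147). The target is the short, thick white roll at (348,195), near (0.54,-0.27). The printer is at about (140,200), with its lid towards the top of the picture. Next I fit both poses.

```bash
cat >> h.py <<'E'
from scipy.optimize import least_squares
def fit_roll(Q,x0):
    # capped cylinder r=25, L=57 lying: signed distance fit, params x,y,z,yaw
    def f(p):
        d=Q-p[:3]; a=np.array([np.cos(p[3]),np.sin(p[3]),0]); t=d@a
        q=np.stack([np.linalg.norm(d-t[:,None]*a,axis=1)-.025,np.abs(t)-.0285],1)
        return np.linalg.norm(np.maximum(q,0),axis=1)+np.minimum(q.max(1),0)
    best=min((least_squares(f,[*x0,y],loss="soft_l1",f_scale=.002) for y in (0,.8,1.6,2.4)),key=lambda r:r.cost)
    return best.x, np.sqrt(np.mean(best.fun**2))
def printer_sdf_fit(Q,x0):
    # rectangle outline of top deck (150x104) by minAreaRect
    r=cv2.minAreaRect((Q[:,:2]*1000).astype(np.float32)); return r
E
python3 - <<'E'
from h import *
s=sense(); allQ=[]
for c in ("top","side"):
    d=np.load(c+".npy");p=cv2.imread(f"pics/{c}.png");P=cloud(c,d,s)
    hsv=cv2.cvtColor(p,cv2.COLOR_BGR2HSV)
    m=(d>0)&(np.hypot(P[...,0]-.538,P[...,1]+.268)<.06)&(P[...,2]>.008)&(hsv[...,1]<60)
    m=cv2.erode(m.astype(np.uint8),np.ones((3,3)))>0
    Q=P[m]; allQ.append(Q); x,e=fit_roll(Q,[.538,-.268,.025]); print(c,len(Q),x[:3].round(4),np.degrees(x[3]).round(1),e.round(4))
    b=(d>0)&(np.hypot(P[...,0]-.54,P[...,1]-.27)<.2)
    # deck
    deck=b&(P[...,2]>.040)&(P[...,2]<.049)&(hsv[...,2]<120)
    deck=cv2.morphologyEx(deck.astype(np.uint8),cv2.MORPH_OPEN,np.ones((3,3)))
    n,l,st,_=cv2.connectedComponentsWithStats(deck); k=1+st[1:,4].argmax()
    print("deck",cv2.minAreaRect((P[l==k][:,:2]*1000).astype(np.float32)),(l==k).sum())
    low=b&(P[...,2]<.041)&(P[...,2]>.026)&(np.hypot(P[...,0]-.535,P[...,1]-.26)<.055)
    print("cradle",cv2.minAreaRect((P[low][:,:2]*1000).astype(np.float32)),low.sum(),np.median(P[low],0).round(3),P[low][:,2].min())
    lid=b&(P[...,2]>.055)&(P[...,2]<.095)
    print("lid",P[lid].mean(0).round(3),lid.sum())
x,e=fit_roll(np.vstack(allQ),[.538,-.268,.025]);print(x,e)
E
```

```text
top 303 [ 0.5437 -0.2675  0.0247] 193.5 0.0013
deck ((528.4161376953125, 276.35546875), (104.9521713256836, 153.27496337890625), 77.5806655883789) 1951
cradle ((542.3097534179688, 264.7768859863281), (94.14132690429688, 81.34601593017578), 72.98095703125) 409 [0.527 0.273 0.036] 0.026040790925041413
lid [0.639 0.251 0.07 ] 885
side 497 [ 0.5366 -0.2676  0.0263] 12.9 0.001
deck ((523.9651489257812, 275.2693786621094), (107.69869995117188, 148.70245361328125), 77.14068603515625) 659
cradle ((535.2440185546875, 266.8217468261719), (94.13536071777344, 81.72308349609375), 79.22691345214844) 181 [0.526 0.232 0.035] 0.02602500568975863
lid [0.633 0.244 0.07 ] 291
[ 0.53666247 -0.26850774  0.02535611  0.22573693] 0.0013219827470377058
```

Roll: centre about (0.538,-0.268), axis yaw about 13°, z 0.025 as it should be. Printer: centre about (0.527,0.276), x axis at about -12.4°, deck size matching 150x104. I set out to above the roll.

Call:
{"fn": "carry_out", "kwargs": {
  "targets": [-25,-26.5,0,0,-25,-26.5,0,0,-25,-26.5,0,0,-25,-26.5,0,0,-25,-26.5,0,0,-25,-26.5,0,0,-25,-26.5,0,0,-25,-26.5,0,0],
  "claw": 87.8
}}

```text
time_s: 1.57
tool_pos: [0.3598, 0.2834, 0.23]
ee_rot: [179.6, 0.0, 155.1]
wrist_force: [1.4, 0.2, 0.1]
width: 1.001
```

Call:
{"fn": "carry_out", "kwargs": {
  "targets": [-25,-26.5,0,0,-25,-26.5,0,0,-25,-26.5,0,0,-25,-26.5,0,0,-25,-26.5,0,0,-25,-26.5,0,0,-25,-26.5,0,0,-25,-26.5,0,0]
}}

```text
time_s: 2.23
tool_pos: [0.4546, -0.007, 0.2313]
ee_rot: [179.4, 0.3, 155.2]
wrist_force: [0.7, 1.0, -0.9]
width: 0.996
```

Call:
{"fn": "carry_out", "kwargs": {
  "targets": [-25,-26.5,0,0,-25,-26.5,0,0,-25,-26.5,0,0,-25,-26.5,0,0,-25,-26.5,0,0,-25,-26.5,0,0,-25,-26.5,0,0,0,0,0,0]
}}

```text
time_s: 2.9
tool_pos: [0.5395, -0.2691, 0.2325]
ee_rot: [179.4, 0.8, 154.9]
wrist_force: [-0.5, 0.3, 0.2]
width: 1.0
```

Call:
{"fn": "carry_out", "kwargs": {
  "targets": [0,0,0,0.12,0,0,0,0.12,0,0,0,0.12,0,0,0,0.12,0,0,0,0.12,0,0,0,0.12,0,0,0,0.12,0,0,0,0.12]
}}

```text
time_s: 3.57
tool_pos: [0.538, -0.2692, 0.2312]
ee_rot: [179.1, -0.2, 97.7]
wrist_force: [-0.5, -0.2, 0.1]
width: 0.998
```

Call:
{"fn": "carry_out", "kwargs": {
  "targets": [0,0,0,0.12,0,0,0,0.12,0,0,0,0.12,0,0,0,0.12,0,0,0,0.12,0,0,0,0.12,0,0,0,0.12,0,0,0,0.12]
}}

```text
time_s: 4.23
tool_pos: [0.5363, -0.2638, 0.2312]
ee_rot: [179.9, -0.8, 40.4]
wrist_force: [-0.4, 0.1, -0.1]
width: 1.004
```

Call:
{"fn": "carry_out", "kwargs": {
  "targets": [0,0,0,0.12,0,0,0,0.12,0,0,0,0.12,0,0,0,0.115,0,0,0,0]
}}

```text
time_s: 4.65
tool_pos: [0.5353, -0.2605, 0.2312]
ee_rot: [-179.6, -0.7, 11.8]
wrist_force: [0.5, 0.3, -0.5]
width: 0.997
```

```bash
cat > lw.py <<'E'
from h import *
import sys
s=sense(); p,d=grab_frame("wrist"); cv2.imwrite(f"pics/{sys.argv[1]}.png",p); np.save("wrist.npy",d)
P=cloud("wrist",d,s); hsv=cv2.cvtColor(p,cv2.COLOR_BGR2HSV)
m=(d>0)&(np.hypot(P[...,0]-.538,P[...,1]+.268)<.06)&(P[...,2]>.008)&(P[...,2]<.06)
m=cv2.erode(m.astype(np.uint8),np.ones((3,3)))>0
x,e=fit_roll(P[m],[.538,-.268,.025]); print(m.sum(),x[:3].round(4),np.degrees(x[3]),e)
print(s["tool_pos"],s["ee_rot"],hsv[m].mean(0))
E
python3 lw.py w1
```

```text
2005 [ 0.5363 -0.2686  0.027 ] 12.369119514927537 0.0006192257594685128
[ 0.53532172 -0.26046602  0.23118188] [-179.6235077    -0.74951478   11.75432188] [ 14.2244389   25.89276808 164.40249377]
```

View pics/w1.png

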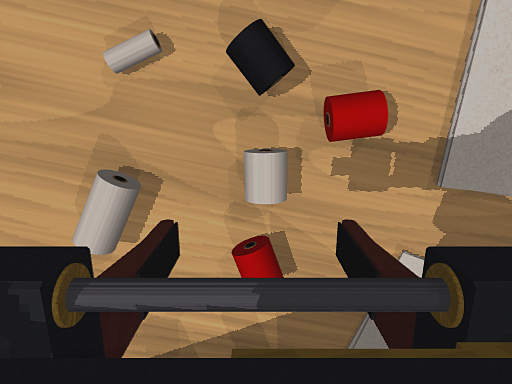

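The white roll shows at (265,175), lengthwise across the jaws; the red look-alike is at (258,257), outside the finger path. I go down.

Call:
{"fn": "carry_out", "kwargs": {
  "targets": [-3,9,0,-0.011,0,0,30,0,0,0,30,0,0,0,30,0,0,0,30,0,0,0,25,0,0,0,0,0]
}}

```text
time_s: 5.28
tool_pos: [0.5391, -0.2685, 0.0851]
ee_rot: [180.0, -1.2, 14.6]
wrist_force: [-1.6, 0.6, 0.1]
width: 1.0
```

```bash
python3 lw.py w2
```

```text
5848 [ 0.5363 -0.2685  0.027 ] 12.501403115102883 0.000494064678865816
[ 0.53911416 -0.26851659  0.08506938] [179.98396719  -1.17805455  14.58208674] [ 13.84575923  26.81412449 130.90133379]
```

Call:
{"fn": "carry_out", "kwargs": {
  "targets": [-4,0,0,0.037,0,0,25,0,0,0,20,0,0,0,16,0,0,0,0,0]
}}

```text
time_s: 5.75
tool_pos: [0.5435, -0.2723, 0.0338]
ee_rot: [179.5, -1.8, 13.0]
wrist_force: [-0.5, 0.8, 0.7]
width: 1.0
```

Call:
{"fn": "carry_out", "kwargs": {
  "targets": [-6,-5,0,0,0,0,12,0,0,0,0,0]
}}

```text
time_s: 6.0
tool_pos: [0.5391, -0.2698, 0.0258]
ee_rot: [179.2, -2.1, 13.2]
wrist_force: [0.1, 0.2, -0.0]
width: 0.998
```

Call:
{"fn": "carry_out", "kwargs": {
  "targets": [-3,-1,6,0,0,0,0,0]
}}

```text
time_s: 6.17
tool_pos: [0.5368, -0.2698, 0.0211]
ee_rot: [179.1, -2.2, 13.3]
wrist_force: [-0.3, 0.8, -0.5]
width: 1.001
```

Call:
{"fn": "carry_out", "kwargs": {
  "targets": [0,0,0,0,0,0,0,0,0,0,0,0,0,0,0,0,0,0,0,0,0,0,0,0,0,0,0,0,0,0,0,0],
  "claw": 40,
  "newtons": 15
}}

```text
time_s: 6.83
tool_pos: [0.5376, -0.2704, 0.0223]
ee_rot: [179.1, -2.3, 13.3]
wrist_force: [-0.2, 0.3, -0.5]
width: 0.565
```

Call:
{"fn": "carry_out", "kwargs": {
  "targets": [0,0,-10,0,0,0,-20,0,0,0,-30,0,0,0,-35,0,0,0,-35,0,0,0,-30,0,0,0,-15,0,0,0,0,0]
}}

```text
time_s: 7.5
tool_pos: [0.5274, -0.2679, 0.206]
ee_rot: [179.3, -2.0, 13.3]
wrist_force: [0.5, -0.6, -0.9]
width: 0.565
```

Call:
{"fn": "carry_out", "kwargs": {
  "targets": [3,-15,0,0,6,-30,0,0,7,-34,0,0,7,-34,0,0,7,-34,0,0,7,-34,0,0,7,-34,0,0,7,-34,0,0]
}}

```text
time_s: 8.17
tool_pos: [0.5137, -0.0052, 0.1979]
ee_rot: [179.4, -1.5, 12.6]
wrist_force: [0.2, -0.1, -0.7]
width: 0.565
```

Call:
{"fn": "carry_out", "kwargs": {
  "targets": [7,-34,0,0,7,-34,0,0,7,-34,0,0,7,-34,0,0,7,-34,0,0,6,-30,0,0,3,-15,0,0,0,0,0,0]
}}

```text
time_s: 8.83
tool_pos: [0.4938, 0.2337, 0.1846]
ee_rot: [179.5, -0.3, 13.0]
wrist_force: [0.1, -0.3, -1.1]
width: 0.565
```

Call:
{"fn": "carry_out", "kwargs": {
  "targets": [0,0,0,-0.08,0,0,0,-0.11,0,0,0,-0.11,0,0,0,-0.11,0,0,0,-0.11,0,0,0,-0.11,0,0,0,-0.11,0,0,0,-0.11]
}}

```text
time_s: 9.5
tool_pos: [0.4818, 0.2298, 0.1735]
ee_rot: [-179.8, 1.2, 64.1]
wrist_force: [-0.1, 0.5, -1.4]
width: 0.565
```

Call:
{"fn": "carry_out", "kwargs": {
  "targets": [0,0,0,-0.08,0,0,0,-0.08,0,0,0,-0.08,18,11,0,0,18,11,0,0,18,11,0,0,0,0,0,0]
}}

```text
time_s: 10.08
tool_pos: [0.5163, 0.2698, 0.1625]
ee_rot: [-178.6, 1.8, 78.7]
wrist_force: [0.1, 0.3, -0.2]
width: 0.564
```

Run:
```python
from h import *
s=sense(); print(s["tool_pos"],s["ee_rot"])
ps=[]
for c in ("wrist","side","top"):
    p,d=grab_frame(c); np.save(c+"b.npy",d); cv2.imwrite(f"pics/{c}b.png",p); ps.append(p)
    P=cloud(c,d,s)
    for r in regions_of(c,"full_roll_center")[:2]:
        q=P[r["mask"]&(d>0)]; print(c,r["conf"],r["centre"],np.median(q,0))
    print([(t["conf"],t["centre"]) for t in tip_of(c,"cradle_seat")[:2]])
cv2.imwrite("pics/v2.png",np.hstack([cv2.resize(ps[0],(400,300)),cv2.resize(ps[1][60:240,140:380],(400,300))]))
```

```text
[0.5162676  0.26975004 0.16250256] [-178.57355984    1.77489966   78.73313199]
wrist 0.86 [257.6, 234.1] [0.51804505 0.28447063 0.18785497]
[]
side 0.83 [223.0, 102.8] [0.50881066 0.24312214 0.17536324]
side 0.77 [227.3, 271.5] [ 0.42056274 -0.29324598  0.04378561]
[(0.77, [229.9, 129.6])]
top 0.95 [375.3, 161.3] [ 0.62272181 -0.34414564  0.04444642]
top 0.88 [333.8, 144.9] [ 0.658383   -0.23347665  0.04617866]
[(0.91, [133.9, 202.7])]
```

View pics/v2.png

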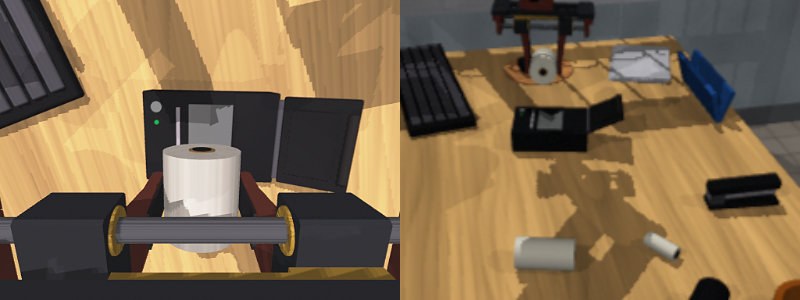

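The wrist view shows the roll held upright in the jaws at (258,234), with the printer behind it, its grey cradle near (270,160). I measure roll and printer together in this one camera.

```bash
cat > meas.py <<'E'
from h import *
def cyl(Q,x0,yaw0):
    def f(p):
        a=np.array([np.cos(p[3])*np.cos(p[4]),np.sin(p[3])*np.cos(p[4]),np.sin(p[4])]); d=Q-p[:3]; t=d@a
        q=np.stack([np.linalg.norm(d-t[:,None]*a,axis=1)-.025,np.abs(t)-.0285],1)
        return np.linalg.norm(np.maximum(q,0),axis=1)+np.minimum(q.max(1),0)
    r=least_squares(f,[*x0,yaw0,0],loss="soft_l1",f_scale=.001); return r.x,np.sqrt(np.mean(r.fun**2))
def roll_in_hand(P,p,d,s):
    hsv=cv2.cvtColor(p,cv2.COLOR_BGR2HSV); g=s["tool_pos"]
    m=(d>0)&(hsv[...,1]<60)&(hsv[...,2]>110)&(np.linalg.norm(P-g,axis=-1)<.055)
    m=cv2.erode(m.astype(np.uint8),np.ones((3,3)))>0
    x,e=cyl(P[m],g,np.radians(s["ee_rot"][2])); print("roll",m.sum(),x[:3].round(4),"yaw,tilt",np.degrees(x[3:]).round(1),"rms",e.round(4)); return x
def printer(P,d,roll):
    b=(d>0)&(np.hypot(P[...,0]-.527,P[...,1]-.276)<.11)
    deck=b&(P[...,2]>.038)&(P[...,2]<.052)
    Q=P[deck]; print("deck z",np.median(Q[:,2]).round(4),len(Q))
    best=cv2.minAreaRect((Q[:,:2]*1000).astype(np.float32)); print(best)
    return deck
E
python3 - <<'E'
from meas import *
s=sense(); d=np.load("wristb.npy");p=cv2.imread("pics/wristb.png");P=cloud("wrist",d,s)
x=roll_in_hand(P,p,d,s); printer(P,d,x)
for yaw in (-12.4,):
    a=np.radians(yaw); ux=np.array([np.cos(a),np.sin(a)]); uy=np.array([-ux[1],ux[0]]); c=np.array([.527,.276])
    D=P[...,:2]-c; u=D@ux; v=D@uy
    b=(d>0)&(P[...,2]>.036)&(P[...,2]<.052)&(abs(v)<.07)&(abs(u)<.1)
    for lo in range(-50,60,10):
        k=b&(v>lo/1e3)&(v<(lo+10)/1e3)
        if k.sum()>20: print(lo,"u",np.percentile(u[k],[1,99]).round(4),k.sum())
    for lo in range(-70,80,20):
        k=b&(u>lo/1e3)&(u<(lo+20)/1e3)
        if k.sum()>20: print("u",lo,"v",np.percentile(v[k],[1,99]).round(4))
    k=(d>0)&(abs(u)<.04)&(v>0.0)&(v<.036)&(P[...,2]<.06)&(P[...,2]>.02)
    for lo in range(-40,40,4):
        kk=k&(u>lo/1e3)&(u<(lo+4)/1e3)
        if kk.sum()>5: print("V",lo+2,np.median(P[kk][:,2]).round(4),kk.sum())
    k=(d>0)&(abs(u)<.015)&(v>0)&(v<.06)&(P[...,2]>.02)&(P[...,2]<.06)
    for lo in range(0,60,4):
        kk=k&(v>lo/1e3)&(v<(lo+4)/1e3)
        if kk.sum()>3: print("end",lo+2,np.median(P[kk][:,2]).round(4),kk.sum())
E
```

```text
roll 8399 [0.5133 0.2683 0.1683] yaw,tilt [78.2 -4.1] rms 0.0004
deck z 0.048 14494
((525.526611328125, 275.1612243652344), (103.1988754272461, 157.98272705078125), 77.38809204101562)
-50 u [-0.0789  0.0739] 445
-40 u [-0.0792  0.074 ] 725
-30 u [-0.0788  0.0738] 757
-20 u [-0.0791  0.0734] 868
-10 u [-0.0777  0.0734] 1797
0 u [-0.0781  0.0734] 1884
10 u [-0.0777  0.0734] 1946
20 u [-0.0778  0.0735] 2009
30 u [-0.0779  0.0732] 2066
40 u [-0.0778  0.073 ] 2181
50 u [-0.0771  0.0661] 141
u -70 v [-0.0419  0.0502]
u -50 v [-0.0091  0.0499]
u -30 v [-0.0086  0.0502]
u -10 v [-0.0096  0.05  ]
u 10 v [-0.0109  0.0502]
u 30 v [-0.0439  0.0498]
u 50 v [-0.0515  0.0496]
u 70 v [-0.0459  0.0444]
V -38 0.0487 201
V -34 0.0481 206
V -30 0.0479 172
V -26 0.0465 196
V -22 0.0441 203
V -18 0.0418 178
V -14 0.0396 184
V -10 0.0372 175
V -6 0.035 172
V -2 0.036 179
V 2 0.0384 176
V 6 0.0406 186
V 10 0.043 191
V 14 0.0453 194
V 18 0.0474 198
V 22 0.0481 191
V 26 0.0481 192
V 30 0.0481 196
V 34 0.048 189
V 38 0.0481 199
end 2 0.0389 145
end 6 0.0387 147
end 10 0.0389 145
end 14 0.0389 154
end 18 0.0387 153
end 22 0.0386 149
end 26 0.0388 160
end 30 0.039 152
end 34 0.0387 157
end 38 0.0482 137
end 42 0.0482 168
end 46 0.0481 177
end 50 0.0478 141
```

Relative to the nominal printer pose, the V bottom lies at u ≈ -4.7 mm and v ≈ -2 mm; the roll's fit is clean at 0.4 mm rms, yaw 78.2° against 77.6°, tilted 4° down at its far end. I shift and lower to about 30 mm above the seat.

Call:
{"fn": "carry_out", "kwargs": {
  "targets": [6,5,0,0,6,5,0,0,0,0,20,0,0,0,20,0,0,0,20,0,0,0,15,0,0,0,0,0]
}}

```text
time_s: 11.12
tool_pos: [0.5308, 0.2798, 0.0883]
ee_rot: [-179.0, 1.5, 78.7]
wrist_force: [-0.7, -0.5, -1.1]
width: 0.567
```

```bash
cat > m2.py <<'E'
from meas import *
import sys
s=sense(); p,d=grab_frame("wrist");cv2.imwrite(f"pics/{sys.argv[1]}.png",p);P=cloud("wrist",d,s)
print(s["tool_pos"].round(4),s["ee_rot"].round(2),s["wrist_force"].round(1))
x=roll_in_hand(P,p,d,s)
a=np.radians(-12.4); ux=np.array([np.cos(a),np.sin(a)]); uy=np.array([-ux[1],ux[0]]); c=np.array([.527,.276])
D=P[...,:2]-c; u=D@ux; v=D@uy; z=P[...,2]
dk=(d>0)&(z>.036)&(z<.052)&(u>.025)&(u<.07)&(v>-.03)&(v<.07)
zd=np.median(z[dk]); k=dk&(z>zd-.003); vm=np.percentile(v[k],99)-.052
k=(d>0)&(u>-.035)&(u<.028)&(v>x[:2].sum()*0+.0)&(v<.034)&(z<zd-.002)&(z>zd-.016)
def f(q): return np.minimum(zd-.001,q[1]+np.tan(np.pi/6)*abs(u[k]-q[0]))-z[k]
r=least_squares(f,[-.0045,zd-.0139],loss="soft_l1",f_scale=.001); uc=r.x[0]
print("deck z",zd,"v off",vm,"u off",uc,k.sum(),np.sqrt(np.mean(r.fun**2)))
t=c+uc*ux+vm*uy; w=np.array([*t,zd+.015]); e=w-x[:3]; print("world delta",e.round(4))
Rm=R.from_euler('xyz',s["ee_rot"],degrees=True).as_matrix(); print("tool delta mm",(Rm.T@e*1e3).round(1),"roll yaw err",77.6-np.degrees(x[3]))
E
python3 m2.py w3
```

```text
[0.5308 0.2798 0.0883] [-178.98    1.47   78.68] [-0.7 -0.5 -1.1]
roll 8715 [0.5296 0.2801 0.0929] yaw,tilt [78.  -3.9] rms 0.0037
deck z 0.04702958994958846 v off 3.807720432954381e-05 u off -0.003535173473358716 925 0.0006521853098539739
world delta [-0.0061 -0.0033 -0.0309]
tool delta mm [-3.6 -4.8 31.1] roll yaw err -0.4344286346201329
```

Call:
{"fn": "carry_out", "kwargs": {
  "targets": [-3,-4,0,0,0,0,10,0,0,0,8,0,0,0,0,0]
}}

```text
time_s: 11.5
tool_pos: [0.5288, 0.2791, 0.0734]
ee_rot: [-179.3, 1.2, 78.7]
wrist_force: [-0.9, -0.1, -1.2]
width: 0.559
```

```bash
sed -i 's/<.055)$/<.04)/' meas.py; python3 m2.py w4
python3 - <<'E'
from h import *
p,_=grab_frame("side"); w=cv2.imread("pics/w4.png")
cv2.imwrite("pics/v3.png",np.hstack([cv2.resize(w,(400,300)),cv2.resize(p[70:190,160:320],(400,300),interpolation=2)]))
E
```

```text
[0.5288 0.2791 0.0734] [-179.28    1.22   78.68] [-0.9 -0.1 -1.2]
roll 7639 [0.5276 0.2793 0.0781] yaw,tilt [78.1 -3.6] rms 0.0004
deck z 0.04703836965090241 v off 0.00011252437470923166 u off -0.0034620663546280923 787 0.0006791849368283291
world delta [-0.0039 -0.0025 -0.016 ]
tool delta mm [-2.8 -3.1 16.2] roll yaw err -0.5181698306584224
```

View pics/v3.png

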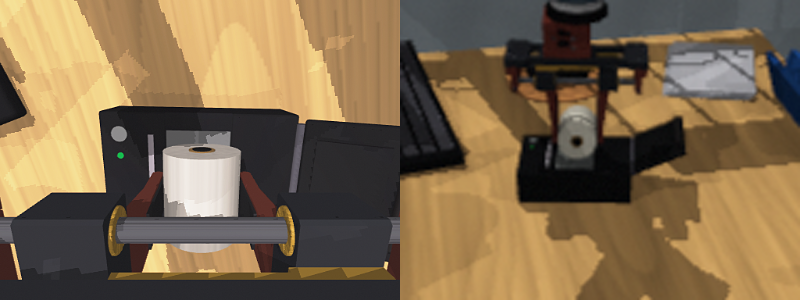

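The roll hangs just over the cradle in both views, about 3 mm off sideways. I correct and lower.

Call:
{"fn": "carry_out", "kwargs": {
  "targets": [-4,-4,0,0,0,0,7,0,0,0,5,0,0,0,0,0],
  "newtons": 10
}}

```text
time_s: 11.93
tool_pos: [0.5248, 0.276, 0.0629]
ee_rot: [-179.5, 1.1, 78.7]
wrist_force: [0.0, 0.6, -1.1]
width: 0.571
```

```bash
python3 m2.py w5
```

```text
[0.5248 0.276  0.0629] [-179.45    1.09   78.68] [ 0.   0.6 -1.1]
roll 7865 [0.5236 0.2763 0.0676] yaw,tilt [77.9 -3.5] rms 0.0008
deck z 0.047047734097244914 v off 5.837779650092606e-05 u off -0.0035322490415878134 1065 0.0015122267698991648
world delta [-0.      0.0005 -0.0055]
tool delta mm [ 0.6 -0.1  5.5] roll yaw err -0.2762650778730773
```

Call:
{"fn": "carry_out", "kwargs": {
  "targets": [0,0,3,0,0,0,0,0]
}}

```text
time_s: 12.15
tool_pos: [0.5251, 0.2761, 0.0599]
ee_rot: [-179.5, 1.1, 78.7]
wrist_force: [-1.0, -0.5, -1.3]
width: 0.564
```

Call:
{"fn": "carry_out", "kwargs": {
  "targets": [0,0,2,0,0,0,0,0]
}}

```text
time_s: 12.32
tool_pos: [0.5252, 0.2762, 0.0579]
ee_rot: [-179.5, 1.1, 78.7]
wrist_force: [-1.6, 0.7, -0.5]
width: 0.567
```

```bash
python3 m2.py w6
```

```text
[0.5252 0.2762 0.0579] [-179.47    1.07   78.67] [-1.6  0.7 -0.5]
roll 7963 [0.524  0.2764 0.0627] yaw,tilt [78.7 -1.5] rms 0.0008
deck z 0.04702044491280724 v off 8.048869772456918e-05 u off -0.003567307236402204 1013 0.001885576886407293
world delta [-0.0005  0.0004 -0.0006]
tool delta mm [ 0.4 -0.6  0.6] roll yaw err -1.0789114415562011
```

The tilt has dropped from -3.5° to -1.5°, so the low end is touching; 0.6 mm remains.

Call:
{"fn": "carry_out", "kwargs": {
  "targets": [0,0,1,0,0,0,0,0]
}}

```text
time_s: 12.53
tool_pos: [0.5252, 0.2761, 0.0575]
ee_rot: [-179.5, 1.1, 78.7]
wrist_force: [-0.4, 0.6, -0.1]
width: 0.563
```

```bash
python3 m2.py w7
```

```text
[0.5252 0.2761 0.0575] [-179.47    1.08   78.68] [-0.4  0.6 -0.1]
roll 7933 [0.524  0.2762 0.0623] yaw,tilt [78.8 -0.7] rms 0.0008
deck z 0.04702174091505419 v off 4.247413981552789e-05 u off -0.003557657239262171 1001 0.001990407121352148
world delta [-0.0004  0.0006 -0.0003]
tool delta mm [ 0.5 -0.5  0.3] roll yaw err -1.1835419001571807
```

It rests, at height within 0.3 mm. I release in two steps, then retreat.

Call:
{"fn": "carry_out", "kwargs": {
  "targets": [0,0,0,0,0,0,0,0,0,0,0,0,0,0,0,0],
  "claw": 58
}}

```text
time_s: 12.92
tool_pos: [0.5259, 0.2765, 0.0577]
ee_rot: [-179.6, 1.0, 78.7]
wrist_force: [-0.3, 0.2, -0.4]
width: 0.663
```

Call:
{"fn": "carry_out", "kwargs": {
  "targets": [0,0,0,0,0,0,0,0,0,0,0,0,0,0,0,0,0,0,0,0],
  "claw": 80
}}

```text
time_s: 13.33
tool_pos: [0.5262, 0.2767, 0.0577]
ee_rot: [-179.6, 1.0, 78.7]
wrist_force: [0.9, -0.3, 0.9]
width: 0.909
```

Call:
{"fn": "carry_out", "kwargs": {
  "targets": [0,0,-10,0,0,0,-20,0,0,0,-30,0,0,0,-30,0,0,0,-30,0,0,0,-20,0,0,0,0,0]
}}

```text
time_s: 13.92
tool_pos: [0.5265, 0.2783, 0.2055]
ee_rot: [-179.4, 1.1, 78.7]
wrist_force: [0.7, 0.0, 0.6]
width: 0.912
```

Run:
```python
from meas import *
s=sense(); print(s["tool_pos"],s["wrist_force"],s["width"])
p,d=grab_frame("wrist");P=cloud("wrist",d,s); hsv=cv2.cvtColor(p,cv2.COLOR_BGR2HSV)
m=(d>0)&(hsv[...,1]<60)&(hsv[...,2]>90)&(np.linalg.norm(P-[.523,.276,.062],axis=-1)<.04)&(P[...,2]>.052)
x,e=cyl(P[m],[.523,.276,.062],1.36);print(m.sum(),x[:3],np.degrees(x[3:]),e)
q,_=grab_frame("side");t,_=grab_frame("top")
a=cv2.resize(p,(400,300));b=cv2.resize(q[80:320,140:380],(400,300));c=cv2.resize(t[120:270,80:420],(680,300))
o=np.zeros((600,800,3),np.uint8);o[:300,:400]=a;o[:300,400:]=b;o[300:,:680]=c;cv2.imwrite("pics/v4.png",o)
```

```text
[0.52648255 0.27831658 0.20548929] [0.65052374 0.02047621 0.55418285] 0.9120340087029452
3222 [0.52342086 0.2758544  0.06215629] [78.4354456  -0.13352243] 0.0005296424661084815
```

View pics/v4.png

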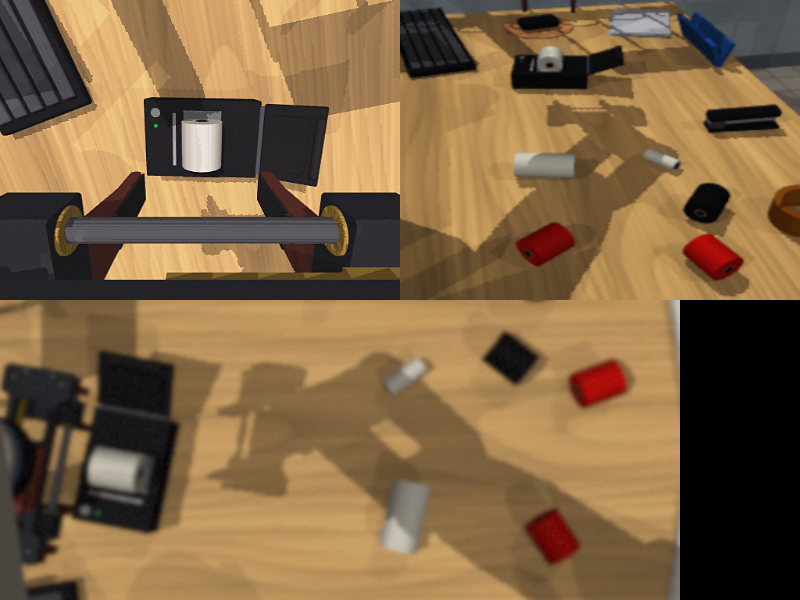

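The roll lies level in the cradle, seen in the wrist view at (202,145) of the crop. The gripper is clear, and the other rolls are where they were. I hand in the job.

```bash
python3 -c "
from plant import *
print(finish_job())"
```

```text
the job is handed in; nothing more can be done
None
```

The short, thick white roll is in the printer's V cradle, and I handed the job in at about 14 s of the 35 s allowed. I gripped it across its diameter and carried it over. I lowered it until it touched and levelled, its tilt going from -3.5° to -0.7°. Only then did I open the jaws, and I backed off 150 mm.

**Last checks:**
- **Seating:** the roll lies level, with a tilt of -0.1°. Its yaw is 78.4° against about 77.6° for the cradle, and its centre is within about 1 mm of the measured seat.
- **Forces:** the wrist force readings stayed under about 2 N throughout.
- **Other rolls:** the long and thin white rolls and the red and black look-alikes look unmoved in the pictures. I did not measure them again.

**What disagreed:**
- **Height:** the wrist camera reads about 2–3 mm too high. It put the deck at 47–48 mm instead of 45, so I judged the seat height relative to the deck.
- **Cradle position:** estimates of the cradle centre across the V differed by 1–2 mm between the far and close views. I used the close one.
- **Tool tilt:** the tool drifted by 1–2° during the moves, which tilted the roll in the jaws until it touched the cradle.

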